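Read the blue sample board with the non-contact colour reader

TASK

Slide the blue sample board lengthwise into the open end of the sample holder, under its side lips, until it is fully home against the end stop, and let go of it. Then lift the colour reader out of its dock, carry it over the wire basket without brushing the basket, and finish while still holding it: level, still and square with the board, its lens over the holder's white aiming marks and about 20 mm above the blue face, never touching the board or the holder. Leave the green board, the paint pot and the roll of tape where they are.

Things in the scene. Friction and masses are not known exactly. Their poses are not given: they have to be found in the camera images.
- blue_board: loose MDF sample board, 150 x 50 x 12 mm, 70 g, blue painted top, brown edges, lying flat on the counter, blue face up. Origin: centre of its underside; x along its length, z up. Its two ends are alike, either may go in first
- green_board: the same board painted green, belongs to another order; starts beside the blue one, either may be nearer. Origin and axes as for the blue board. Leave alone
- holder: sample holder fixed to the counter, aluminium with black lips: base 100 (x) x 90 (y) x 8 mm; two side rails, 54 mm apart inside, to 23 mm above the counter; on them black lips 3 mm thick (top at 26 mm) reaching 6 mm inwards over the channel. Origin: underside centre; x points from the open mouth to the end stop, z up
- holder_mouth (a point): middle of the open mouth of the holder's channel, on its floor (holder x = -50 mm, z = 8 mm). The channel is 54 mm wide and 15 mm high (floor at 8 mm, lips' underside at 23 mm), flared at the mouth by short guides that reach 8 mm out of it. Axes as the holder's
- holder_stop (a point): middle of the end stop's face, on the channel floor (holder x = +40 mm, z = 8 mm); a board that is home bears on it, its centre at holder x = -35 mm, with 60 mm of it standing out of the mouth. Axes as the holder's
- holder_spot (a point): the spot to be read: on the board's face when it is in the holder, 20 mm above the holder's underside, on its middle line, level with the white aiming marks on both lips (holder x = 0, y = 0). Axes as the holder's
- reader: non-contact colour reader, 0.3 to 0.55 kg: grey head 110 (x) x 60 (y) x 48 mm with an orange band; above it a black grip ridge 90 (x) x 34 (y) mm, from 48 to 96 mm above the underside, to be held across its 34 mm width at mid length (near the centre of mass). Origin: underside centre; x along its length towards the lens end, z up. Starts in the dock, underside 14 mm above the counter
- reader_lens (a point): the lens, flush in the reader's underside, on the middle line 35 mm from the origin towards reader +x; white lines on the head's shoulders show where it is along the length
- dock: black charging dock fixed to the counter, 150 x 84 mm, 26 mm tall, with a 12 mm deep recess (118 x 66 mm, floor at 14 mm) in which the reader sits with 3 to 4 mm play; lift the reader straight out. Origin: underside centre, x as the reader's
- basket: white wire counter basket of white roller covers, fixed, 300 (x) x 110 (y) mm, wires 88 mm tall, roller covers up to 100 mm tall. Stands between dock and holder. Origin: underside centre
- pot: small tin of paint with a yellow label, 68 mm diameter, 85 mm tall, loose; origin at its underside centre. Leave alone
- tape: green roll of tape lying flat, 104 mm diameter, 48 mm tall, loose; origin at its underside centre. Leave alone

How it is judged:
By the outcome, as a careful person would: the job done as asked, in the order asked, and still so for the second after the job is handed in, while the arm keeps its last pose, push and grip.
It also fails if it takes over 72 s, if anything falls off the work surface, if the arm or the gripper's body presses on something with over 40 N, if the wrist force passes 120 N, or if a joint passes its speed limit or range.

ROBOT

A 7-joint arm with a two-finger parallel gripper is mounted at the origin on the work surface. World frame = base frame: x ahead of the robot, y to its left, z up, the work surface at z = 0. Lengths are in m, angles in rad, forces in N, time in s.
With the tool pointing down it reaches from about 0.4 to 0.85 m from the base axis. Payload 10.4 kg.
Tool frame: the origin (TCP) lies midway between the tips of the shut fingers; the grasp point (between the pads) lies 19 mm behind it (manip.pinch_z is the distance from the TCP to the grasp point, in m); y points along the fingers, x is the direction in which the jaws open and shut, and the axes are right-handed (so a half turn about y gives the same grasp; the last joint's range is limited). The gripper opens to 85 mm and grips with 20 to 120 N. Pads are 22 mm wide; open, the fingers measure 114 mm over their backs; the gripper's body (76 mm by 85 mm) begins 54 mm behind the grasp point. The pads swing forward as they close: fully open they stand 13 mm farther back than shut.
Start: joints at [-1.257, 0.332, -0.065, 1.46, 0.022, 1.35, -0.088], TCP at [0.207, 0.59, 0.205] pointing down, gripper open.
Joint ranges: [-2.6, 2.6], [-0.5, 2.12], [-1.47, 1.34], [0.16, 2.42], [-1.27, 4.41], [0.06, 2.06], [-2.6, 2.6]. Speed limits (rad/s): [2.22, 2.22, 2.79, 2.79, 3.14, 3.14, 3.14].

INTERFACE

Orientations are given as a unit quaternion [x, y, z, w].
In Python, from workcell import manip gives the robot as it stands.
- The arm moves only by the shell command python3 -m pendant 'ROWS' [OPENING] [FORCE]. ROWS is a JSON object of lists of equal length, an entry for each row: "offset": the shift along the tool's x, y, z scaled (see below), a list of three; "turn": the turn, a rotation vector about the tool's x, y, z scaled (see below), a list of three. A call has 1 to 12 rows; each row is the pose to reach, as a shift and turn from the pose measured when the call began, along the tool's axes at that moment; what a row does not reach only later rows make up. The controller multiplies each number of a shift by 200 mm and each number of a turn by 45 degrees. A row lasts 1/8 s, in which the tool goes at most 62.5 mm and 10.7 degrees, less where a joint would pass 70% of its speed; a pose out of reach is approached as far as the arm can. A call with a number of a shift or a turn outside -1 to 1 is refused whole. A call with a gripper value outside its range is refused whole. OPENING is the opening in per cent of the stroke, from 0 (shut) to 100 (fully open), set as the call begins (- or left out, the last holds). The fingers move at their own pace and stop on an object; FORCE is the grip in N (left out, the last holds). Time passes only in rows, so rows that repeat a pose let the fingers close. It gives the time, the measured TCP pose, the force and the opening at its end, in the units of the state.
- manip.get_obs(): the state, without advancing time (a new reading comes with each control period).
- manip.camera(name): name is "scene" or "top"; returns (picture, depth): 400x640x3 uint8, red, green, blue; 400x640 float32, m along the optical axis (not along the pixel's ray), 0 where there is no reading.
- manip.camera_model(name): a dict with "intrinsics" (3x3 intrinsics, pixels), "k1" (the pictures are not rectified: a ray, as slopes to the right and down, at radius r is drawn at 1 + k1 r^2 times it, then the intrinsics apply), "R" (3x3) and "t" (3): a world point X has camera coordinates R X + t. Camera axes: x right, y down, z forward; pixel columns grow to the right and rows downward; lengths in m; the calibration is good to about 2 mm. A picture is of the moment at which its call begins. camera_model takes no time and is no camera call.
- manip.hand_in(): hands the job in, once; it reports no verdict.
The state is a dict: "clock": time; "joint_pos": joint angles; "joint_velocities": joint speeds; "tau": joint torques, N m; "position": TCP position; "ee_rot": TCP orientation; "ft_force": force on the tool from outside, world axes, zero at the start; "torque": the same for the moment, N m; "grip_width": opening from 0.0 (shut) to 1.0 (fully open).
Only numpy, scipy, OpenCV 4.12 (cv2) and the standard library are available. Lean on these libraries where they do the work, as an engineer would, in place of code of your own. Each camera call takes 0.05 s, during which the arm holds its last target. There are 200 camera calls.

## Working session

There is one attempt and no reset: what is moved stays moved. The work goes in short steps, Python scripts to look and compute and a shell command to move; the robot and the scene stay as the last step left them, time stands still between calls to the robot, and variables do not carry over. Pictures are saved under pics/ and viewed, about 8 in all and at most 12, crops included, and the job is handed in when it is done.

```bash
mkdir -p pics; ls; python3 - <<'E'
from workcell import manip
import cv2, numpy as np
np.set_printoptions(precision=4,suppress=True)
for n in ("scene","top"):
    p,d=manip.camera(n); np.savez(f"pics/{n}0.npz",p=p,d=d)
    cv2.imwrite(f"pics/{n}0.png",p[:,:,::-1]); print(n,manip.camera_model(n))
print(manip.get_obs(), manip.pinch_z)
E
```

```text
pics
scene {'intrinsics': array([[477.0801,   0.    , 307.7544],
       [  0.    , 477.0801, 200.9674],
       [  0.    ,   0.    ,   1.    ]]), 'k1': -0.03391897395533621, 'R': array([[ 0.3429,  0.9392, -0.018 ],
       [ 0.6494, -0.2509, -0.7179],
       [-0.6788,  0.2345, -0.6959]]), 't': array([-0.1957, -0.3315,  1.6742])}
top {'intrinsics': array([[410.254 ,   0.    , 317.9003],
       [  0.    , 410.254 , 196.8668],
       [  0.    ,   0.    ,   1.    ]]), 'k1': -0.003591947754292344, 'R': array([[-0.0141, -0.9999,  0.0034],
       [-0.9967,  0.0138, -0.0805],
       [ 0.0804, -0.0045, -0.9968]]), 't': array([-0.0042,  0.5804,  1.108 ])}
{'clock': 0.1, 'joint_pos': array([-1.2566,  0.3328, -0.0647,  1.4609,  0.0216,  1.3499, -0.0885]), 'joint_velocities': array([-0.0001,  0.0001,  0.0004, -0.0034, -0.0004,  0.0005,  0.0007]), 'tau': array([  0.0012, -62.6743,   0.049 , -39.2427,   0.0163,   0.007 ,
        -0.    ]), 'position': array([0.2064, 0.5895, 0.2047]), 'ee_rot': array([ 0.577 ,  0.4088, -0.4095, -0.5764]), 'ft_force': array([-0.2483, -0.5963,  0.239 ]), 'torque': array([-0.0331, -0.0095,  0.0001]), 'grip_width': 0.999491008040369} 0.0187
```

View pics/top0.png

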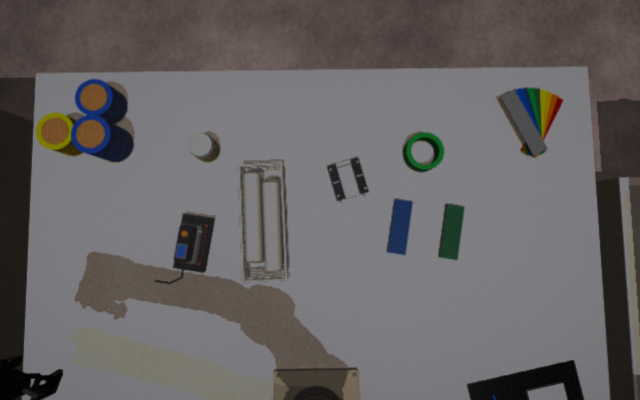

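View pics/scene0.png

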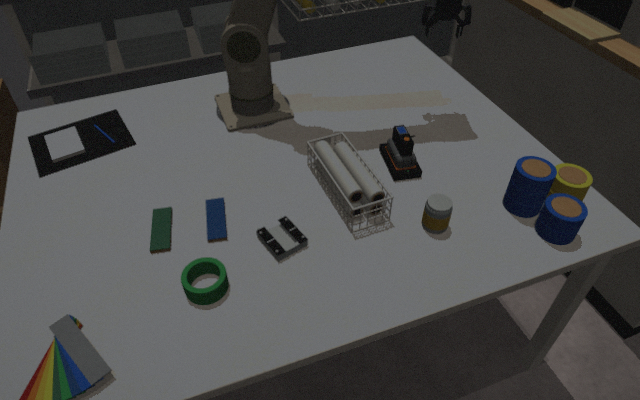

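The top view shows the blue board at (400,227), green at (451,232), holder at (348,179), basket at (264,220), dock and reader at (194,242), pot at (203,146) and tape at (424,152). The scene view agrees with this. Next I'll zoom on the holder and reader and measure.

```bash
cat > h.py <<'E'
from workcell import manip
import cv2, numpy as np
from scipy.spatial.transform import Rotation as Rot
np.set_printoptions(precision=4,suppress=True)
def ray(n,uv):
    m=manip.camera_model(n);K=m["intrinsics"]
    dc=np.array([m["k1"],0,0,0.])
    q=cv2.undistortPoints(np.array(uv,float).reshape(-1,1,2),K,dc).reshape(-1,2)
    d=np.c_[q,np.ones(len(q))]@m["R"]; o=-m["R"].T@m["t"]
    return o,d
def plane(n,uv,z):
    o,d=ray(n,uv); return o+d*((z-o[2])/d[:,2])[:,None]
def proj(n,X):
    m=manip.camera_model(n);c=np.atleast_2d(X)@m["R"].T+m["t"]
    return cv2.projectPoints(c,np.zeros(3),np.zeros(3),m["intrinsics"],np.array([m["k1"],0,0,0.]))[0].reshape(-1,2)
def tri(ua,ub):  # scene, top
    oa,da=ray("scene",[ua]);ob,db=ray("top",[ub])
    A=np.c_[da[0],-db[0]];s=np.linalg.lstsq(A,ob-oa,rcond=None)[0]
    p,q=oa+da[0]*s[0],ob+db[0]*s[1];return (p+q)/2,np.linalg.norm(p-q)
def rect(n,mask,z):
    """largest blob -> metric min-area rect on plane z: centre, long-axis angle(deg), sizes"""
    c=max(cv2.findContours(mask.astype(np.uint8),0,cv2.CHAIN_APPROX_NONE)[0],key=cv2.contourArea)
    P=plane(n,c.reshape(-1,2),z)[:,:2]
    (cx,cy),(w,h),a=cv2.minAreaRect((P*1000).astype(np.float32))
    if w<h:a+=90;w,h=h,w
    return np.array([cx,cy]),a,(w,h),len(c)
def tool():
    s=manip.get_obs();return np.array(s["position"]),Rot.from_quat(s["ee_rot"])
def save(n,tag):
    p,d=manip.camera(n);np.savez(f"pics/{tag}.npz",p=p,d=d);return p,d
def hsv(p): return cv2.cvtColor(p,cv2.COLOR_RGB2HSV)
E
python3 - <<'E'
from h import *
out={}
for n in("scene","top"):
    p=np.load(f"pics/{n}0.npz")["p"];h=hsv(p)
    for nm,lo,hi in(("blue",100,125),("green",50,85)):
        m=(h[...,0]>lo)&(h[...,0]<hi)&(h[...,1]>120)&(h[...,2]>35)
        roi=np.zeros(m.shape,bool)
        if n=="top": roi[190:270,375:480]=1
        else: roi[190:258,140:235]=1
        print(n,nm,rect(n,m&roi,.012))
t=np.load("pics/top0.npz")["p"];s=np.load("pics/scene0.npz")["p"]
f=lambda p,x,y,w,h,k:np.clip(cv2.resize(p[y:y+h,x:x+w],None,fx=k,fy=k,interpolation=cv2.INTER_CUBIC).astype(float)*1.7,0,255).astype(np.uint8)
a=np.hstack([f(t,315,145,66,66,6),f(s,250,208,66,66,6)]);b=np.hstack([f(t,162,200,66,66,6),f(s,366,118,66,66,6)])
im=np.vstack([a,b]);cv2.imwrite("pics/z.png",cv2.resize(im,(600,600))[:,:,::-1])
pos,R=tool();print(R.as_matrix())
E
```

```text
scene blue (array([ 500.9374, -236.0959]), 170.45834350585938, (145.7809295654297, 47.01209259033203), 109)
scene green (array([ 552.3564, -407.5395]), 0.0, (0.0, 0.0), 1)
top blue (array([ 495.977 , -237.5849]), 170.31825256347656, (146.43585205078125, 47.95042419433594), 134)
top green (array([ 480.4011, -380.8888]), 169.69794464111328, (143.19003295898438, 46.17525863647461), 132)
[[ 0.3304 -0.0004 -0.9438]
 [ 0.9438 -0.0012  0.3304]
 [-0.0013 -1.     -0.0001]]
```

View pics/z.png

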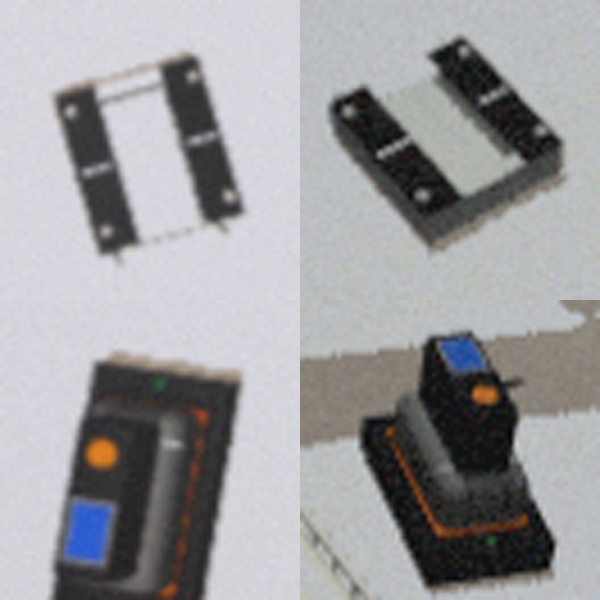

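The crop shows the holder's stop bar at the far, upper end. Its mouth, with the flared guides, is at the lower end facing the robot. The aiming marks are at about (336.3,182.4) and (359.7,175.1), and the reader's lens line is near (199.8,231), so the lens end is the far end.

```bash
cat >> h.py <<'E'
def hull_rect(n,mask,z,k=3):
    m=cv2.morphologyEx(mask.astype(np.uint8),cv2.MORPH_OPEN,np.ones((k,k)))
    c=np.argwhere(m)[:,::-1]; c=c.astype(float)
    P=plane(n,c,z)[:,:2]*1000
    (cx,cy),(w,h),a=cv2.minAreaRect(P.astype(np.float32))
    return np.array([cx,cy]),a,(w,h)
E
python3 - <<'E'
from h import *
for n,(hx,hy,hw,hh),(dx,dy,dw,dh),(bx,by,bw,bh) in(("top",(322,150,52,55),(165,206,55,68),(235,155,58,130)),("scene",(252,212,62,50),(376,120,52,62),(305,130,92,102))):
    p=np.load(f"pics/{n}0.npz")["p"];v=hsv(p)[...,2]
    m=np.zeros(v.shape,bool);m[hy:hy+hh,hx:hx+hw]=v[hy:hy+hh,hx:hx+hw]<60
    if n=="top":
        print(n,"holder",hull_rect(n,m,.026,2))
    m=np.zeros(v.shape,bool);m[dy:dy+dh,dx:dx+dw]=v[dy:dy+dh,dx:dx+dw]<62
    if n=="top":print(n,"dock",hull_rect(n,m,.026,5))
mk=plane("top",[[336.3,182.4],[359.7,175.1]],.026);print("marks",mk,mk.mean(0)[:2], "perp ang",np.degrees(np.arctan2(*(mk[0]-mk[1])[1::-1]))-90)
# scene marks: crop scale 4.545, origin (250,208); local from right panel
q=np.array([[393-300,148],[493-300,97]])/4.545+[250,208]
ms=plane("scene",q,.026);print("marks scene",ms,ms.mean(0)[:2])
for a,b in zip(q,[[336.3,182.4],[359.7,175.1]]):print(tri(a,b))
print("lens line z62",plane("top",[[199.8,231]],.062))
print("basket corners",plane("top",[[240,162],[283,160],[289,278],[241,280]],.088))
pos,R=tool();print(pos)
E
```

```text
top holder (array([626.7004, -96.7131]), 15.339306831359863, (99.1379165649414, 88.9399642944336))
top dock (array([459.5343, 328.7354]), 79.99854278564453, (88.59640502929688, 149.508056640625))
marks [[ 0.6194 -0.0636  0.026 ]
 [ 0.6388 -0.1287  0.026 ]] [ 0.6291 -0.0961] perp ang 16.61554735032314
marks scene [[ 0.6431 -0.125   0.026 ]
 [ 0.6269 -0.0615  0.026 ]] [ 0.635  -0.0933]
(array([ 0.6175, -0.0918, -0.0116]), np.float64(0.054120365769296234))
(array([ 0.6442, -0.0972,  0.0586]), np.float64(0.05910559385085002))
lens line z62 [[0.4909 0.3014 0.062 ]]
basket corners [[0.6694 0.1905 0.088 ]
 [0.6731 0.078  0.088 ]
 [0.3678 0.0649 0.088 ]
 [0.3645 0.1876 0.088 ]]
[0.2064 0.5895 0.2047]
```

```bash
python3 -m pendant '{"offset":[[-0.15,0,-0.2],[-0.3,0,-0.4],[-0.45,0,-0.6],[-0.6,0,-0.8],[-0.75,0,-1],[-0.75,0,-1]],"turn":[[0,0,0],[0,0,0],[0,0,0],[0,0,0],[0,0,0],[0,0,0]]}' 100 40
python3 -m pendant '{"offset":[[-0.25,0,-0.16],[-0.5,0,-0.32],[-0.75,0,-0.49],[-1,0,-0.65],[-1,0,-0.65]],"turn":[[0,0,0],[0,0,0],[0,0,0],[0,0,0],[0,0,0]]}'
python3 -m pendant '{"offset":[[-0.25,0,-0.11],[-0.5,0,-0.22],[-0.75,0,-0.34],[-1,0,-0.45],[-1,0,-0.45]],"turn":[[0,0,0],[0,0,0],[0,0,0],[0,0,0],[0,0,0]]}'
```

```text
clock: 0.85
position: [0.3483, 0.3783, 0.2049]
ee_rot: [0.579, 0.407, -0.408, -0.577]
ft_force: [-0.9, 1.0, 0.7]
grip_width: 0.997
clock: 1.48
position: [0.4042, 0.1429, 0.2056]
ee_rot: [0.58, 0.405, -0.406, -0.579]
ft_force: [0.1, 1.2, -0.6]
grip_width: 1.003
clock: 2.1
position: [0.4204, -0.0783, 0.2062]
ee_rot: [0.581, 0.404, -0.404, -0.579]
ft_force: [-0.1, 0.6, -0.5]
grip_width: 1.0
```

```bash
python3 -m pendant '{"offset":[[-0.22,0.1,-0.13],[-0.44,0.2,-0.26],[-0.66,0.3,-0.39],[-0.66,0.3,-0.39],[-0.66,0.3,-0.39]],"turn":[[0,-0.1,0],[0,-0.2,0],[0,-0.23,0],[0,-0.23,0],[0,-0.23,0]]}'
python3 - <<'E'
from h import *
pos,R=tool();M=R.as_matrix();print(pos);print(M,np.degrees(np.arctan2(M[1,0],M[0,0])))
a=[]
for n,(x,y,w,h) in(("top",(350,180,130,130)),("scene",(130,130,130,130))):
    p,d=save(n,n+"1")
    P=proj(n,[pos]);print(n,P)
    c=cv2.resize(p[y:y+h,x:x+w],(390,390),interpolation=cv2.INTER_CUBIC);c=np.clip(c*1.6,0,255).astype(np.uint8);cv2.circle(c,tuple(((P[0]-[x,y])*3).astype(int)),3,(255,0,255),1)
    a.append(c)
cv2.imwrite("pics/h1.png",np.hstack(a)[:,:,::-1])
E
```

```text
clock: 2.72
position: [0.4485, -0.2275, 0.1462]
ee_rot: [0.542, 0.455, -0.456, -0.541]
ft_force: [-0.2, -0.1, 0.5]
grip_width: 1.003
[ 0.4485 -0.2275  0.1462]
[[ 0.1711 -0.     -0.9853]
 [ 0.9853 -0.0018  0.1711]
 [-0.0018 -1.     -0.0003]] 80.14811347795194
top [[407.1534 245.4833]]
scene [[206.5006 166.4027]]
```

View pics/h1.png

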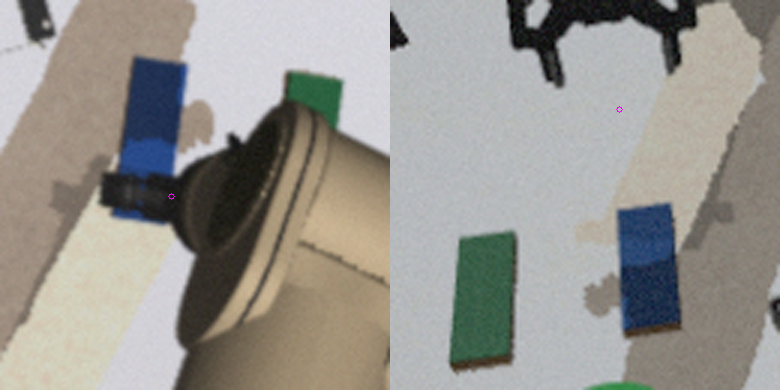

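```bash
python3 -m pendant '{"offset":[[0,0.25,0],[0,0.5,0],[0,0.66,0],[0,0.72,0],[0,0.74,0],[0,0.74,0]],"turn":[[0,0,0],[0,0,0],[0,0,0],[0,0,0],[0,0,0],[0,0,0]]}'
python3 -m pendant '{"offset":[[0,0,0],[0,0,0],[0,0,0],[0,0,0],[0,0,0],[0,0,0],[0,0,0],[0,0,0]],"turn":[[0,0,0],[0,0,0],[0,0,0],[0,0,0],[0,0,0],[0,0,0],[0,0,0],[0,0,0]]}' 40 40
```

```text
clock: 3.58
position: [0.4499, -0.2273, -0.0001]
ee_rot: [0.542, 0.456, -0.455, -0.54]
ft_force: [-0.6, 0.4, 0.7]
grip_width: 1.005
clock: 4.58
position: [0.4499, -0.2274, -0.0001]
ee_rot: [0.542, 0.456, -0.455, -0.54]
ft_force: [-0.0, -0.4, -0.3]
grip_width: 0.397
```

The fingers reached the commanded 40% (34 mm), so they may have missed the board. I'll look.

```bash
python3 - <<'E'
from h import *
pos,R=tool()
a=[]
for n,(x,y,w,h) in(("top",(350,180,130,130)),("scene",(160,160,100,100))):
    p,d=save(n,n+"2")
    P=proj(n,[pos])
    k=390/w
    c=cv2.resize(p[y:y+h,x:x+w],(390,390),interpolation=cv2.INTER_CUBIC);c=np.clip(c*1.6,0,255).astype(np.uint8);cv2.circle(c,tuple(((P[0]-[x,y])*k).astype(int)),3,(255,0,255),1)
    a.append(c)
cv2.imwrite("pics/h2.png",np.hstack(a)[:,:,::-1])
E
```

```text
(no output)
```

View pics/h2.png

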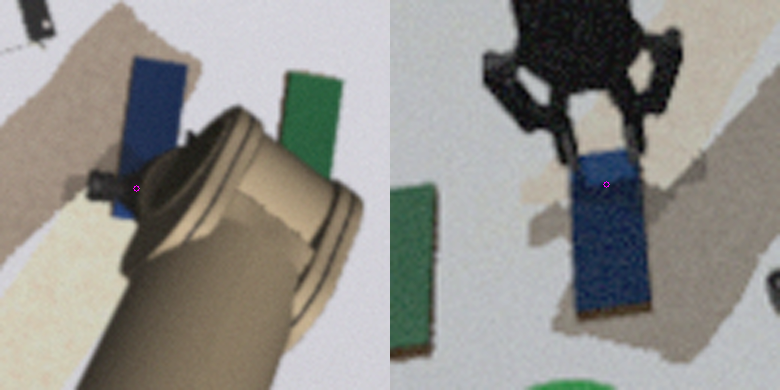

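The fingers look to be beside the board's rear end, at about its width. I'll test by commanding them to close fully.

```bash
python3 -m pendant '{"offset":[[0,0,0],[0,0,0],[0,0,0],[0,0,0]],"turn":[[0,0,0],[0,0,0],[0,0,0],[0,0,0]]}' 20 40
```

```text
clock: 5.18
position: [0.4499, -0.2274, -0.0001]
ee_rot: [0.542, 0.456, -0.455, -0.54]
ft_force: [1.1, 0.3, 0.1]
grip_width: 0.198
```

```bash
python3 - <<'E'
from h import *
save("scene","scene3")
for tag in("scene2","scene3"):
    z=np.load(f"pics/{tag}.npz");p,d=z["p"],z["d"]
    ys,xs=np.mgrid[185:208,195:235];uv=np.c_[xs.ravel(),ys.ravel()]
    o,r=ray("scene",uv);X=o+r*d[185:208,195:235].ravel()[:,None]
    v=hsv(p)[185:208,195:235,:];dark=(v[...,2].ravel()<45)&(v[...,1].ravel()<110)&(X[:,2]>.0)
    D=X[dark];U=uv[dark];i=np.argsort(U[:,1])[-14:]
    print(tag);print(np.c_[U[i],D[i]*1000].round(0))
E
```

```text
scene2
[[ 206.  201.  456. -249.   37.]
 [ 207.  201.  461. -246.   41.]
 [ 221.  201.  465. -210.   32.]
 [ 222.  201.  467. -208.   33.]
 [ 223.  201.  463. -205.   29.]
 [ 207.  202.  456. -247.   33.]
 [ 208.  202.  436. -243.   13.]
 [ 223.  202.  446. -204.    9.]
 [ 207.  203.  459. -247.   33.]
 [ 208.  203.  438. -244.   12.]
 [ 223.  205.  462. -207.   13.]
 [ 218.  207.  463. -221.   12.]
 [ 223.  207.  469. -208.   12.]
 [ 224.  207.  457. -205.    0.]]
scene3
[[ 211.  201.  450. -235.   28.]
 [ 218.  201. 1419. -292.  924.]
 [ 219.  201.  464. -215.   34.]
 [ 220.  201.  443. -211.   12.]
 [ 210.  202.  458. -239.   32.]
 [ 211.  202.  455. -236.   29.]
 [ 219.  202.  446. -214.   13.]
 [ 211.  203.  452. -237.   22.]
 [ 211.  206.  452. -238.   11.]
 [ 219.  206.  464. -218.   15.]
 [ 212.  207.  460. -237.   14.]
 [ 216.  207.  461. -226.   12.]
 [ 221.  207.  465. -213.   11.]
 [ 224.  207.  464. -205.    6.]]
```

The depth puts the finger ends about 25–30 mm above the counter although the TCP reads z=0, so they closed above the board. I'll open, go lower in steps and watch the force.

```bash
python3 -m pendant '{"offset":[[0,0,0],[0,0,0],[0,0,0],[0,0,0],[0,0,0],[0,0.03,0],[0,0.06,0],[0,0.06,0]],"turn":[[0,0,0],[0,0,0],[0,0,0],[0,0,0],[0,0,0],[0,0,0],[0,0,0],[0,0,0]]}' 85 40
python3 - <<'E'
from h import *
pos,R=tool();print(pos)
p,d=save("scene","scene4")
ys,xs=np.mgrid[180:220,190:240];uv=np.c_[xs.ravel(),ys.ravel()]
o,r=ray("scene",uv);X=o+r*d[180:220,190:240].ravel()[:,None]
v=hsv(p)[180:220,190:240,:];dark=(v[...,2].ravel()<50)&(v[...,1].ravel()<110)
for s in(X[:,1]<pos[1]-.03,X[:,1]>pos[1]+.028):
    k=dark&s&(abs(X[:,1]-pos[1])<.07);D=X[k];U=uv[k];i=np.argsort(U[:,1])[-10:];print(np.c_[U[i],D[i]*1000].round(0))
c=cv2.resize(p[170:235,180:250],None,fx=6,fy=6,interpolation=cv2.INTER_CUBIC);cv2.imwrite("pics/h4.png",np.clip(c*1.6,0,255).astype(np.uint8)[:,:,::-1])
E
```

```text
clock: 6.22
position: [0.4495, -0.2273, -0.0127]
ee_rot: [0.542, 0.456, -0.455, -0.54]
ft_force: [0.0, 0.2, 0.4]
grip_width: 0.851
[ 0.4495 -0.2273 -0.0127]
[[ 199.  202.  453. -267.   38.]
 [ 200.  202.  455. -265.   39.]
 [ 201.  202.  437. -261.   21.]
 [ 197.  203.  448. -273.   31.]
 [ 198.  203.  451. -270.   33.]
 [ 199.  203.  454. -268.   35.]
 [ 200.  203.  453. -265.   33.]
 [ 200.  204.  451. -266.   28.]
 [ 200.  205.  458. -266.   30.]
 [ 201.  205.  448. -264.   20.]]
[[ 231.  198.  465. -182.   34.]
 [ 232.  198.  463. -179.   31.]
 [ 229.  199.  469. -189.   36.]
 [ 230.  199.  464. -185.   30.]
 [ 231.  199.  465. -183.   30.]
 [ 232.  199.  465. -180.   29.]
 [ 229.  200.  467. -189.   30.]
 [ 230.  200.  467. -186.   30.]
 [ 229.  201.  466. -189.   26.]
 [ 230.  201.  466. -186.   25.]]
```

View pics/h4.png

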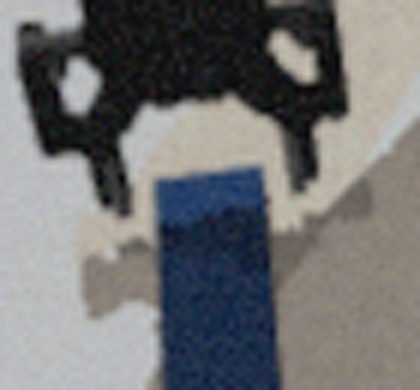

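The fingers straddle the board with their tips still about 25 mm up. I'll go lower again.

```bash
python3 -m pendant '{"offset":[[0,0.03,0],[0,0.06,0],[0,0.09,0],[0,0.09,0]],"turn":[[0,0,0],[0,0,0],[0,0,0],[0,0,0]]}' 75 40
python3 -m pendant '{"offset":[[0,0,0],[0,0,0],[0,0,0],[0,0,0],[0,0,0]],"turn":[[0,0,0],[0,0,0],[0,0,0],[0,0,0],[0,0,0]]}' 40 40
```

```text
clock: 6.78
position: [0.4493, -0.2273, -0.031]
ee_rot: [0.541, 0.456, -0.455, -0.54]
ft_force: [0.9, 0.7, 0.3]
grip_width: 0.751
clock: 7.4
position: [0.4516, -0.2286, -0.0287]
ee_rot: [0.543, 0.457, -0.454, -0.539]
ft_force: [-2.9, 1.5, 25.2]
grip_width: 0.575
```

Gripped at 49 mm, the board's width, with the tips on the counter. Now I'll lift and bring the board in front of the mouth, turned to the holder's angle.

```bash
python3 -m pendant '{"offset":[[0,-0.08,0],[0,-0.16,0],[0,-0.2,0],[0.1,-0.2,0.05],[0.2,-0.2,0.1],[0.3,-0.2,0.14],[0.362,-0.2,0.173],[0.362,-0.2,0.173],[0.362,-0.2,0.173]],"turn":[[0,0,0],[0,0,0],[0,0,0],[0,-0.15,0],[0,-0.3,0],[0,-0.45,0],[0,-0.569,0],[0,-0.569,0],[0,-0.569,0]]}' 40 60
python3 - <<'E'
from h import *
pos,R=tool();M=R.as_matrix();print(pos,np.degrees(np.arctan2(M[1,0],M[0,0])));print(M)
for n in("top","scene"):
    p,d=save(n,n+"5");h=hsv(p)
    m=(h[...,0]>100)&(h[...,0]<125)&(h[...,1]>110)&(h[...,2]>25)
    roi=np.zeros(m.shape,bool)
    if n=="top":roi[170:290,330:450]=1
    else:roi[150:260,180:290]=1
    print(n,rect(n,m&roi,.052))
    ys,xs=np.nonzero(m&roi);o,r=ray(n,np.c_[xs,ys]);X=o+r*d[ys,xs][:,None];print(np.median(X,0))
t=np.load("pics/top5.npz")["p"];s=np.load("pics/scene5.npz")["p"]
a=cv2.resize(t[150:280,315:445],(390,390));b=cv2.resize(s[170:270,200:300],(390,390))
cv2.imwrite("pics/h5.png",np.clip(np.hstack([a,b])*1.6,0,255).astype(np.uint8)[:,:,::-1])
E
```

```text
clock: 8.52
position: [0.4298, -0.1518, 0.0112]
ee_rot: [0.43, 0.564, -0.562, -0.425]
ft_force: [-0.2, -0.1, 0.2]
grip_width: 0.566
[ 0.4298 -0.1518  0.0112] 105.64398429355275
[[-0.2697  0.0067 -0.9629]
 [ 0.9629 -0.0019 -0.2697]
 [-0.0036 -1.     -0.006 ]]
top (array([ 495.425 , -133.3336]), 15.378070831298828, (100.75572967529297, 45.42718505859375), 100)
[ 0.501  -0.1318  0.053 ]
scene (array([ 479.6486, -137.8812]), 15.091362953186035, (147.33599853515625, 47.796661376953125), 97)
[ 0.487  -0.1372  0.0517]
```

View pics/h5.png

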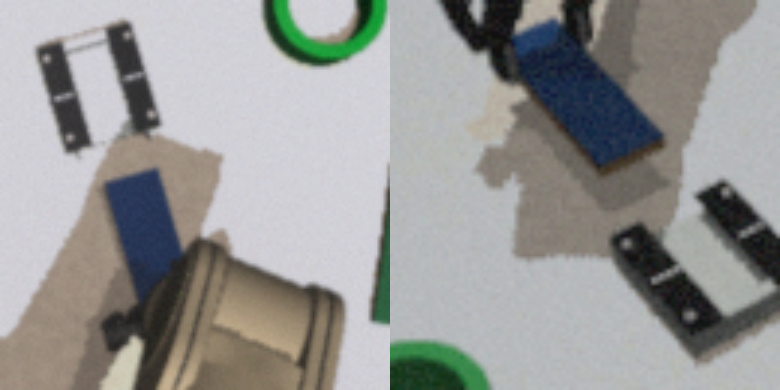

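The board is held level in line with the mouth (scene crop: board at (590,100), mouth at (660,225)). It measures within about 1 mm laterally and under 1° in angle. Next I'll lower it to channel height and slide in.

```bash
python3 -m pendant '{"offset":[[0,0.06,0],[0,0.12,0],[0.003,0.152,0],[0.003,0.152,0],[0.003,0.152,-0.06],[0.003,0.152,-0.12],[0.003,0.152,-0.18],[0.003,0.152,-0.22],[0.003,0.152,-0.26],[0.003,0.152,-0.26]],"turn":[[0,0,0],[0,0,0],[0,0,0],[0,0,0],[0,0,0],[0,0,0],[0,0,0],[0,0,0],[0,0,0],[0,0,0]]}'
python3 - <<'E'
from h import *
p,d=save("scene","scene6");h=hsv(p)
m=(h[...,0]>100)&(h[...,0]<125)&(h[...,1]>110)&(h[...,2]>25)
roi=np.zeros(m.shape,bool);roi[150:265,180:310]=1
print(rect("scene",m&roi,.0215))
b=cv2.resize(p[180:270,205:305],None,fx=6,fy=6,interpolation=cv2.INTER_CUBIC)
cv2.imwrite("pics/h6.png",np.clip(b*1.6,0,255).astype(np.uint8)[:,:,::-1])
E
```

```text
clock: 9.88
position: [0.4802, -0.1374, -0.019]
ee_rot: [0.429, 0.564, -0.563, -0.425]
ft_force: [0.9, -0.4, -1.4]
grip_width: 0.566
(array([ 529.3041, -123.6688]), 14.288296699523926, (146.91783142089844, 47.96868896484375), 93)
```

View pics/h6.png

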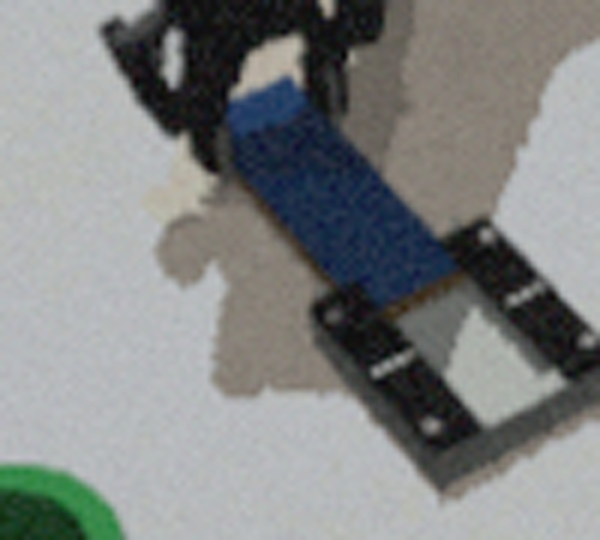

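The board's front end is in the mouth between the lips ((340,300) to (455,265)) with no force. I'll continue.

```bash
python3 -m pendant '{"offset":[[0,0,-0.05],[0,0,-0.1],[0,0,-0.15],[0,0,-0.2],[0,0,-0.25],[0,0,-0.3],[0,0,-0.33],[0,0,-0.33]],"turn":[[0,0,0],[0,0,0],[0,0,0],[0,0,0],[0,0,0],[0,0,0],[0,0,0],[0,0,0]]}'
python3 -m pendant '{"offset":[[0,0,-0.015],[0,0,-0.03],[0,0,-0.04],[0,0,-0.04]],"turn":[[0,0,0],[0,0,0],[0,0,0],[0,0,0]]}'
```

```text
clock: 10.92
position: [0.5436, -0.1197, -0.0188]
ee_rot: [0.429, 0.564, -0.563, -0.425]
ft_force: [0.0, 0.2, -0.4]
grip_width: 0.567
clock: 11.42
position: [0.5513, -0.1175, -0.0187]
ee_rot: [0.429, 0.564, -0.563, -0.425]
ft_force: [-0.2, 0.7, -1.6]
grip_width: 0.564
```

```bash
python3 -m pendant '{"offset":[[0,0,-0.01],[0,0,-0.02],[0,0,-0.03],[0,0,-0.03]],"turn":[[0,0,0],[0,0,0],[0,0,0],[0,0,0]]}'
```

```text
clock: 11.92
position: [0.5515, -0.1175, -0.0205]
ee_rot: [-0.427, -0.561, 0.565, 0.428]
ft_force: [-18.6, -4.6, 2.2]
grip_width: 0.566
```

A 19 N reaction along the holder axis means the board is on the stop. I'll release, lift and check.

```bash
python3 -m pendant '{"offset":[[0,0,0],[0,0,0],[0,0,0],[0,0,0],[0,0,0]],"turn":[[0,0,0],[0,0,0],[0,0,0],[0,0,0],[0,0,0]]}' 85
python3 -m pendant '{"offset":[[0,-0.15,0],[0,-0.3,0],[0,-0.5,0.1],[0,-0.7,0.3],[0,-0.8,0.5],[0,-0.8,0.5]],"turn":[[0,0,0],[0,0,0],[0,0,0],[0,0,0],[0,0,0],[0,0,0]]}'
python3 - <<'E'
from h import *
pos,R=tool();print(pos,R.as_matrix())
a=[]
for n,(x,y,w,h_) in(("top",(315,145,65,65)),("scene",(230,190,80,80))):
    p,d=save(n,n+"7");h=hsv(p)
    m=(h[...,0]>100)&(h[...,0]<125)&(h[...,1]>110)&(h[...,2]>25)
    roi=np.zeros(m.shape,bool);roi[y-20:y+h_+20,x-20:x+w]=1
    print(n,rect(n,m&roi,.020))
    a.append(cv2.resize(p[y:y+h_,x:x+w],(390,390),interpolation=cv2.INTER_CUBIC))
cv2.imwrite("pics/h7.png",np.clip(np.hstack(a)*1.6,0,255).astype(np.uint8)[:,:,::-1])
E
```

```text
clock: 12.55
position: [0.5517, -0.1174, -0.0204]
ee_rot: [-0.427, -0.562, 0.565, 0.428]
ft_force: [-0.9, -1.8, 0.0]
grip_width: 0.849
clock: 13.3
position: [0.4551, -0.1448, 0.1417]
ee_rot: [-0.428, -0.563, 0.563, 0.428]
ft_force: [0.6, 0.4, 0.0]
grip_width: 0.848
[ 0.4551 -0.1448  0.1417] [[-0.2665 -0.0001 -0.9638]
 [ 0.9638 -0.     -0.2665]
 [-0.     -1.      0.0001]]
top (array([ 596.8953, -104.9907]), 15.283100128173828, (145.77549743652344, 44.83683776855469), 127)
scene (array([ 598.0816, -102.9016]), 17.211318969726562, (142.5717315673828, 47.4832763671875), 103)
```

View pics/h7.png

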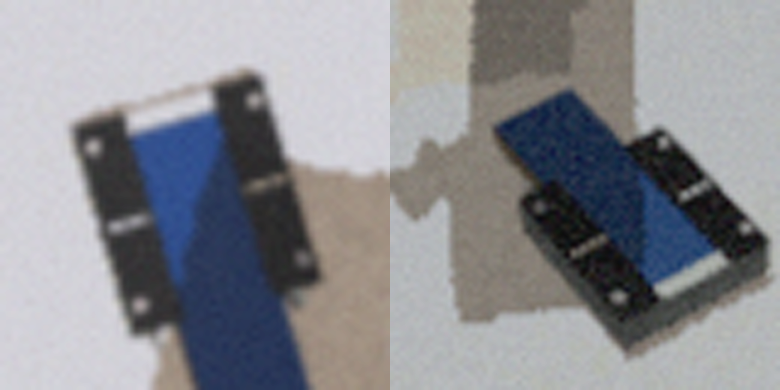

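The board is under both lips with its front against the stop bar: top crop front edge at (170,125), scene crop at (690,275). Next is the reader.

```bash
python3 -m pendant '{"offset":[[0.1,-0.2,-0.05],[0.3,-0.3,-0.1],[0.55,-0.3,-0.16],[0.8,-0.3,-0.22],[1,-0.3,-0.25],[1,-0.3,-0.25]],"turn":[[0,0,0],[0,0.1,0],[0,0.2,0],[0,0.3,0],[0,0.4,0],[0,0.567,0]]}' 100
python3 - <<'E'
from h import *
pos,R=tool();M=R.as_matrix();print(pos,M)
for n,roi in(("top",(160,200,66,80)),("scene",(366,112,66,70))):
    p=np.load(f"pics/{n}0.npz")["p"];h=hsv(p);x,y,w,hh=roi
    r=np.zeros(h.shape[:2],bool);r[y:y+hh,x:x+w]=1
    for nm,m in(("blue",(h[...,0]>100)&(h[...,0]<125)&(h[...,1]>120)&(h[...,2]>70)),("orange",(h[...,0]>5)&(h[...,0]<22)&(h[...,1]>170)&(h[...,2]>90))):
        k,l,st,ce=cv2.connectedComponentsWithStats((m&r).astype(np.uint8))
        o=np.argsort(st[1:,4])[::-1][:2]+1
        for i in o:print(n,nm,st[i,4],ce[i],plane(n,[ce[i]],.110)[0])
    m=(h[...,0]>100)&(h[...,0]<125)&(h[...,1]>120)&(h[...,2]>70)&r
    print(rect(n,m,.110))
E
```

```text
clock: 14.15
position: [0.4505, 0.0668, 0.1988]
ee_rot: [-0.54, -0.454, 0.458, 0.541]
ft_force: [0.6, -2.2, -0.6]
grip_width: 0.999
[0.4505 0.0668 0.1988] [[ 0.1692 -0.0043 -0.9856]
 [ 0.9856 -0.0028  0.1692]
 [-0.0035 -1.      0.0038]]
top blue 96 [180.9167 250.5521] [0.4425 0.3349 0.11  ]
top orange 26 [183.7692 233.3077] [0.4856 0.3282 0.11  ]
(array([442.5935, 334.7149]), 179.1975860595703, (27.500268936157227, 20.138629913330078), 35)
scene blue 43 [401.2791 129.5581] [0.4443 0.3359 0.11  ]
scene orange 9 [406.2222 138.4444] [0.4872 0.3286 0.11  ]
scene orange 1 [396. 168.] [0.5919 0.2414 0.11  ]
(array([445.0908, 335.751 ]), 168.82677459716797, (29.362714767456055, 19.92971420288086), 21)
```

```bash
python3 -m pendant '{"offset":[[0.25,0,0.03],[0.5,0,0.06],[0.75,0,0.09],[1,0,0.12],[1,0,0.12],[1,0,0.12]],"turn":[[0,0,0],[0,0,0],[0,0,0],[0,0,0],[0,0,0],[0,0,0]]}'
python3 -c "
from h import *
pos,R=tool();M=R.as_matrix();d=np.array([.463,.332,.100])-pos;print(pos,M,'rows',R.inv().apply(d)/.2,np.degrees(np.arctan2(M[1,0],M[0,0])))"
```

```text
clock: 14.9
position: [0.4606, 0.268, 0.1969]
ee_rot: [-0.54, -0.453, 0.459, 0.541]
ft_force: [-0.1, -0.1, 0.0]
grip_width: 1.001
[0.4606 0.268  0.1969] [[ 0.1686 -0.0058 -0.9857]
 [ 0.9857 -0.0048  0.1686]
 [-0.0057 -1.      0.0049]] rows [0.3201 0.483  0.0397] 80.29321459857121
```

```bash
python3 -m pendant '{"offset":[[0.16,0.0,0.02],[0.32,0.0,0.04],[0.32,0.1,0.04],[0.32,0.3,0.04],[0.32,0.48,0.04],[0.32,0.48,0.04],[0.32,0.48,0.04]],"turn":[[0,0,0],[-0.006,0,-0.007],[-0.006,0,-0.007],[-0.006,0,-0.007],[-0.006,0,-0.007],[-0.006,0,-0.007],[-0.006,0,-0.007]]}'
python3 - <<'E'
from h import *
pos,R=tool();M=R.as_matrix();print(pos,M)
a=[]
for n,(x,y,w,h_) in(("top",(150,190,80,80)),("scene",(360,100,80,80))):
    p,d=save(n,n+"8")
    a.append(cv2.resize(p[y:y+h_,x:x+w],(390,390),interpolation=cv2.INTER_CUBIC))
cv2.imwrite("pics/h8.png",np.clip(np.hstack(a)*1.6,0,255).astype(np.uint8)[:,:,::-1])
E
```

```text
clock: 15.78
position: [0.4639, 0.3319, 0.102]
ee_rot: [0.541, 0.456, -0.455, -0.541]
ft_force: [0.1, -0.1, 0.5]
grip_width: 1.0
[0.4639 0.3319 0.102 ] [[ 0.1697  0.0009 -0.9855]
 [ 0.9855  0.0007  0.1697]
 [ 0.0008 -1.     -0.0008]]
```

View pics/h8.png

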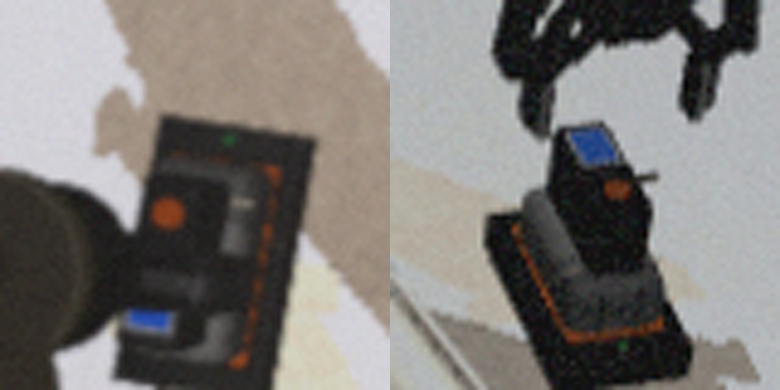

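The fingers straddle the ridge at mid length (scene crop, tips at (540,130) and (695,110)). I'll go down and grip.

```bash
python3 -m pendant '{"offset":[[0,0.1,0],[0,0.2,0],[0,0.27,0],[0,0.285,0],[0,0.285,0]],"turn":[[0,0,0],[0,0,0],[0,0,0],[0,0,0],[0,0,0]]}'
python3 -m pendant '{"offset":[[0,0,0],[0,0,0],[0,0,0],[0,0,0],[0,0,0],[0,0,0],[0,0,0],[0,0,0]],"turn":[[0,0,0],[0,0,0],[0,0,0],[0,0,0],[0,0,0],[0,0,0],[0,0,0],[0,0,0]]}' 20 90
```

```text
clock: 16.5
position: [0.4644, 0.3327, 0.046]
ee_rot: [-0.541, -0.457, 0.455, 0.541]
ft_force: [-0.3, -0.2, 0.6]
grip_width: 0.996
clock: 17.5
position: [0.4646, 0.3327, 0.0463]
ee_rot: [-0.541, -0.457, 0.454, 0.541]
ft_force: [-1.1, -2.1, 6.3]
grip_width: 0.38
```

```bash
python3 -m pendant '{"offset":[[0,-0.05,0],[0,-0.1,0],[0,-0.2,0],[0,-0.35,0],[0,-0.5,0],[0,-0.65,0],[0,-0.7,0],[0,-0.7,0]],"turn":[[0,0,0],[0,0,0],[0,0,0],[0,0,0],[0,0,0],[0,0,0],[0,0,0],[0,0,0]]}'
python3 - <<'E'
from h import *
o=manip.get_obs();print(o["ft_force"],o["torque"],o["grip_width"])
pos,R=tool();M=R.as_matrix();print(pos,M)
p,d=save("scene","scene9")
x,y,w,h_=(340,40,120,120)
cv2.imwrite("pics/h9.png",np.clip(cv2.resize(p[y:y+h_,x:x+w],(480,480),interpolation=cv2.INTER_CUBIC)*1.6,0,255).astype(np.uint8)[:,:,::-1])
E
```

```text
clock: 18.5
position: [0.4643, 0.3324, 0.1863]
ee_rot: [-0.541, -0.457, 0.454, 0.541]
ft_force: [-1.0, -0.1, -5.9]
grip_width: 0.388
[-0.9753 -0.0931 -5.8836] [ 0.0151 -0.0188 -0.041 ] 0.38848155941371915
[0.4643 0.3324 0.1863] [[ 0.1694  0.0027 -0.9856]
 [ 0.9856  0.0026  0.1694]
 [ 0.003  -1.     -0.0022]]
```

View pics/h9.png

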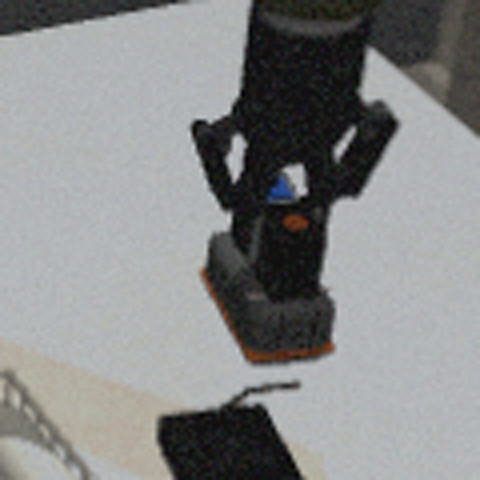

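The reader is out of the dock and hangs level, with a 5.9 N weight. I'll carry it high over the basket, underside about 150 mm up.

```bash
python3 -m pendant '{"offset":[[-0.1,0,-0.05],[-0.25,0,-0.12],[-0.42,0,-0.21],[-0.58,0,-0.29],[-0.7,0,-0.35],[-0.7,0,-0.35]],"turn":[[0,0,0],[0,0,0],[0,0,0],[0,0,0],[0,0,0],[0,0,0]]}'
python3 -m pendant '{"offset":[[-0.1,0,-0.05],[-0.25,0,-0.12],[-0.42,0,-0.21],[-0.58,0,-0.29],[-0.7,0,-0.35],[-0.7,0,-0.35]],"turn":[[0,0,0],[0,0,0],[0,0,0],[0,0,0],[0,0,0],[0,0,0]]}'
python3 -c "
from h import *
pos,R=tool();M=R.as_matrix();d=np.array([.5963,-.1045,.160])-pos;print(pos,M,'rows',R.inv().apply(d)/.2,np.degrees(np.arctan2(M[1,0],M[0,0])))"
```

```text
clock: 19.3
position: [0.5096, 0.1783, 0.1842]
ee_rot: [0.542, 0.454, -0.454, -0.542]
ft_force: [-0.3, 0.3, -5.0]
grip_width: 0.389
clock: 20.05
position: [0.5539, 0.0256, 0.1835]
ee_rot: [0.543, 0.453, -0.454, -0.542]
ft_force: [-0.3, -1.0, -5.0]
grip_width: 0.389
[0.5539 0.0256 0.1835] [[ 0.1781 -0.0005 -0.984 ]
 [ 0.984  -0.0015  0.1781]
 [-0.0016 -1.      0.0002]] rows [-0.6021  0.1185 -0.3245] 79.7425080242381
```

```bash
python3 -m pendant '{"offset":[[-0.15,0,-0.08],[-0.3,0,-0.16],[-0.45,0,-0.24],[-0.6,0,-0.32],[-0.6,0.06,-0.32],[-0.6,0.12,-0.32],[-0.6,0.12,-0.32],[-0.6,0.12,-0.32]],"turn":[[0,0,0],[0,-0.1,0],[0,-0.25,0],[0,-0.42,0],[0,-0.578,0],[0,-0.578,0],[0,-0.578,0],[0,-0.578,0]]}'
python3 - <<'E'
from h import *
pos,R=tool();M=R.as_matrix();print(pos,M,np.degrees(np.arctan2(M[1,0],M[0,0])))
a=[]
for n,(x,y,w,h_) in(("top",(300,130,100,100)),("scene",(220,130,100,100))):
    p,d=save(n,n+"10")
    a.append(cv2.resize(p[y:y+h_,x:x+w],(400,400),interpolation=cv2.INTER_CUBIC))
cv2.imwrite("pics/h10.png",np.clip(np.hstack(a)*1.7,0,255).astype(np.uint8)[:,:,::-1])
E
```

```text
clock: 21.05
position: [0.5956, -0.1031, 0.1598]
ee_rot: [-0.427, -0.563, 0.564, 0.427]
ft_force: [-0.4, 0.6, -4.6]
grip_width: 0.383
[ 0.5956 -0.1031  0.1598] [[-0.2711 -0.0005 -0.9626]
 [ 0.9626 -0.0014 -0.2711]
 [-0.0012 -1.      0.0008]] 105.72938127964997
```

View pics/h10.png

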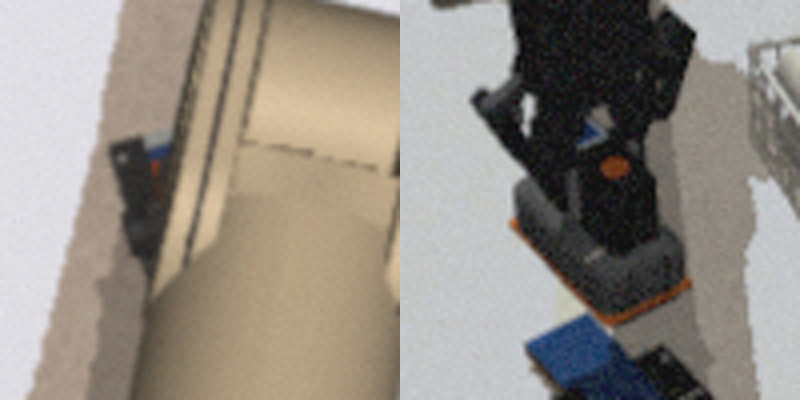

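The reader hangs over the holder, with its lens-end front edge at scene crop (612,322) to (690,282). The arm blocks the top view. I've used my 12 views, so the rest is numeric. I'll lower partway and measure the orange band against the holder in the scene camera.

```bash
python3 -m pendant '{"offset":[[0,0.08,0],[0,0.18,0],[0,0.27,0],[0,0.33,0],[0,0.34,0],[0,0.34,0]],"turn":[[0,0,0],[0,0,0],[0,0,0],[0,0,0],[0,0,0],[0,0,0]]}'
cat > m.py <<'E'
from h import *
def go(tag):
    o=manip.get_obs();pos,R=tool();M=R.as_matrix();print(pos,o["ft_force"],M[2],np.degrees(np.arctan2(M[1,0],M[0,0])))
    p,d=save("scene",tag);h=hsv(p)
    zu=pos[2]-.0463+.014;print("underside",zu)
    m=(h[...,0]>4)&(h[...,0]<20)&(h[...,1]>140)&(h[...,2]>50)
    c=proj("scene",[[pos[0],pos[1],zu]])[0].astype(int)
    r=np.zeros(m.shape,bool);r[c[1]-35:c[1]+35,c[0]-40:c[0]+40]=1
    m=(m&r).astype(np.uint8)
    k,l,st,ce=cv2.connectedComponentsWithStats(m,connectivity=8)
    for i in range(1,k):
        if st[i,4]>2:print(st[i],ce[i])
    ys,xs=np.nonzero(m);uv=np.c_[xs,ys]
    a=np.radians(15.7);U=np.array([np.cos(a),np.sin(a)]);V=np.array([-U[1],U[0]])
    # band: lowest orange pixels; ignore those that project > 75 mm from TCP or clearly the button
    for z in(zu,zu+.004,zu+.008):
        X=plane("scene",uv,z)[:,:2];u=(X-pos[:2])@U*1000;v=(X-pos[:2])@V*1000
        k=(abs(u)<72)&(abs(v)<45)
        print("z",z,"n",k.sum(),"u",np.sort(u[k])[[0,1,2,-3,-2,-1]],"v",np.sort(v[k])[[0,1,2,-3,-2,-1]])
    ys,xs=np.nonzero(m)
    X=ray("scene",uv);W=X[0]+X[1]*d[ys,xs][:,None];i=np.argsort(ys)[-8:];print("depth pts",W[i]*1000)
    return p,d,m
E
python3 -c "
from m import *
go('scene11')"
```

```text
clock: 21.9
position: [0.5961, -0.1037, 0.0925]
ee_rot: [-0.427, -0.563, 0.564, 0.426]
ft_force: [0.2, -0.1, -4.5]
grip_width: 0.382
[ 0.5961 -0.1037  0.0925] [ 0.1738 -0.1213 -4.5393] [-0.0017 -1.     -0.0003] 105.73448310434397
underside 0.06022678084888649
[272 192   7   4  21] [275.0952 193.4286]
[251 205   2   2   3] [251.3333 205.6667]
[289 219   5   5   9] [291.     221.1111]
[267 224   3   3   3] [268. 225.]
[280 224   8   4  11] [283.3636 225.3636]
[271 228   8   3  13] [274.3846 228.9231]
z 0.06022678084888649 n 39 u [-66.7592 -63.5866 -62.0337  44.8496  45.0017  45.1544] v [-24.9075 -24.7304 -24.5542  32.66    34.6148  34.6659]
z 0.06422678084888649 n 42 u [-68.6    -63.7666 -63.0166  48.075   48.2264  48.3785] v [-26.6626 -26.4864 -26.311   43.8758  43.905   43.934 ]
z 0.06822678084888649 n 45 u [-64.8315 -63.251  -60.0206  51.3005  51.4512  51.6025] v [-28.4178 -28.2424 -28.0678  43.8998  43.9241  43.9482]
depth pts [[ 654.2911 -118.1194   77.3374]
 [ 650.4587 -114.7829   72.1319]
 [ 655.2675 -113.4361   76.5026]
 [ 652.0887 -110.2225   72.0106]
 [ 648.8862 -106.9774   67.4821]
 [ 654.9211 -118.5124   74.5698]
 [ 655.4579 -116.1801   74.2043]
 [ 649.7831 -112.3962   66.9176]]
```

```bash
python3 - <<'E'
from h import *
z=np.load("pics/scene9.npz");p=z["p"]
# h9 crop scale 4, origin (340,40): front edge at ~ (405,128)
for c in(402,405,408):print(c,[tuple(int(q) for q in p[r,c]) for r in range(120,137)])
p=np.load("pics/scene10.npz")["p"]
for c in(275,283):print(c,[tuple(int(q) for q in p[r,c]) for r in range(196,222)])
# depth of head front/band in scene9, aggregated
d=z["d"];h=hsv(p:=z["p"])
m=(h[...,0]>4)&(h[...,0]<20)&(h[...,1]>140)&(h[...,2]>50);r=np.zeros(m.shape,bool);r[105:135,385:430]=1
ys,xs=np.nonzero(m&r);o,k=ray("scene",np.c_[xs,ys]);X=o+k*d[ys,xs][:,None];print(np.c_[xs,ys,X*1000].round(0))
E
```

```text
402 [(15, 22, 16), (24, 22, 21), (27, 22, 23), (16, 19, 14), (21, 25, 27), (22, 23, 22), (26, 28, 27), (53, 34, 21), (72, 39, 18), (65, 37, 24), (73, 67, 67), (101, 100, 103), (113, 114, 115), (114, 116, 118), (112, 113, 114), (113, 115, 115), (95, 97, 98)]
405 [(32, 32, 33), (26, 23, 26), (32, 29, 28), (28, 29, 26), (26, 25, 25), (31, 31, 30), (27, 26, 24), (31, 27, 27), (51, 33, 13), (64, 34, 16), (38, 28, 27), (77, 78, 78), (112, 114, 116), (110, 113, 114), (112, 113, 115), (104, 105, 107), (71, 74, 74)]
408 [(33, 31, 31), (31, 31, 32), (14, 21, 18), (25, 24, 26), (25, 27, 25), (21, 26, 19), (28, 32, 30), (31, 23, 24), (48, 33, 24), (55, 32, 21), (48, 49, 47), (88, 89, 91), (112, 115, 114), (110, 112, 114), (114, 115, 116), (98, 102, 101), (53, 53, 54)]
275 [(38, 37, 36), (33, 35, 34), (39, 37, 36), (28, 31, 32), (31, 27, 28), (31, 30, 30), (31, 29, 29), (29, 22, 26), (21, 24, 25), (29, 27, 32), (22, 23, 20), (10, 10, 12), (53, 30, 13), (67, 36, 25), (47, 28, 19), (51, 49, 44), (68, 66, 59), (64, 62, 58), (68, 65, 60), (65, 63, 60), (47, 47, 49), (30, 36, 43), (11, 15, 31), (11, 2
[... 713 characters left out ...]
 [419. 127. 524. 339. 170.]
 [420. 127. 522. 343. 168.]
 [421. 127. 525. 344. 170.]
 [402. 128. 509. 296. 169.]
 [403. 128. 508. 300. 167.]
 [404. 128. 509. 302. 168.]
 [405. 128. 514. 302. 170.]
 [409. 128. 515. 314. 168.]
 [410. 128. 517. 316. 169.]
 [412. 128. 516. 323. 166.]
 [413. 128. 519. 324. 168.]
 [414. 128. 515. 330. 164.]
 [415. 128. 518. 331. 166.]
 [416. 128. 520. 332. 167.]
 [418. 128. 521. 338. 166.]
 [419. 128. 521. 341. 165.]
 [402. 129. 510. 295. 166.]
 [403. 129. 511. 298. 167.]
 [404. 129. 513. 300. 167.]
 [405. 129. 514. 302. 167.]
 [406. 129. 515. 305. 167.]
 [407. 129. 516. 307. 167.]
 [408. 129. 517. 310. 167.]
 [409. 129. 513. 315. 163.]
 [410. 129. 515. 317. 164.]]
```

```bash
cat > b.py <<'E'
from h import *
def band(tag,box,th):
    z=np.load(f"pics/{tag}.npz");p,d=z["p"],z["d"];h=hsv(p)
    m=(h[...,0]>4)&(h[...,0]<20)&(h[...,1]>130)&(h[...,2]>45);r=np.zeros(m.shape,bool);x0,x1,y0,y1=box;r[y0:y1,x0:x1]=1
    ys,xs=np.nonzero(m&r);o,k=ray("scene",np.c_[xs,ys]);X=(o+k*d[ys,xs][:,None])*1000
    a=np.radians(th);U=np.array([np.cos(a),np.sin(a)]);V=np.array([-U[1],U[0]])
    X=X[np.abs(X[:,2]-np.median(X[:,2]))<8]
    u=X[:,:2]@U;v=X[:,:2]@V
    print(tag,len(X),"z med/p10/p90",np.percentile(X[:,2],[50,10,90]),"u",np.percentile(u,[0,3,97,100]),"v",np.percentile(v,[0,3,97,100]))
    return X,u,v
def lip(tag):
    z=np.load(f"pics/{tag}.npz");p,d=z["p"],z["d"]
    for nm,(x0,x1,y0,y1) in{"table":(330,350,245,260)}.items():
        ys,xs=np.mgrid[y0:y1,x0:x1];o,k=ray("scene",np.c_[xs.ravel(),ys.ravel()]);X=o+k*d[y0:y1,x0:x1].ravel()[:,None];print(nm,np.median(X[:,2])*1000)
E
python3 - <<'E'
from b import *
lip("scene0")
band("scene0",(376,425,142,180),-9.5);band("scene8",(376,425,142,180),-9.5)
band("scene9",(385,430,105,135),-9.5)
band("scene10",(240,300,184,215),15.7);band("scene11",(240,300,202,235),15.7)
for t,th in(("scene0",-9.5),("scene11",15.7)):
    a=np.radians(th);q=np.array([463,332]) if t=="scene0" else np.array([596.1,-103.7]);print(t,"ref u,v",q@[np.cos(a),np.sin(a)],q@[-np.sin(a),np.cos(a)])
E
```

```text
table 0.13716670172886358
scene0 56 z med/p10/p90 [27.6038 24.3136 30.6881] u [339.7168 355.7774 460.1341 464.2214] v [371.7922 372.1966 431.4746 433.426 ]
scene8 53 z med/p10/p90 [27.0761 24.0966 30.002 ] u [339.5445 352.3831 459.2595 461.5943] v [371.2925 372.1494 431.2404 432.2859]
scene9 48 z med/p10/p90 [167.4454 165.4264 170.0869] u [358.2819 362.9256 460.0166 460.9698] v [374.1048 374.5054 429.8822 431.2322]
scene10 51 z med/p10/p90 [140.9948 135.6621 143.6603] u [492.6225 496.9424 599.2226 600.6115] v [-292.125  -291.9582 -233.855  -232.7419]
scene11 53 z med/p10/p90 [72.8634 67.2773 76.2403] u [493.0706 498.7125 599.8676 601.1617] v [-293.0139 -292.6191 -234.7645 -231.9578]
scene0 ref u,v 401.8544283659932 403.8638612238546
scene11 ref u,v 545.799283797127 -261.1360599506382
```

```bash
python3 - <<'E'
from b import *
a=np.radians(15.7);U=np.array([np.cos(a),np.sin(a)]);V=np.array([-U[1],U[0]])
for t in("scene0","scene7"):
    z=np.load(f"pics/{t}.npz");p,d=z["p"],z["d"];h=hsv(p)
    ys,xs=np.mgrid[208:268,248:316];ys,xs=ys.ravel(),xs.ravel()
    o,k=ray("scene",np.c_[xs,ys]);X=(o+k*d[ys,xs][:,None])*1000
    s=(abs(X[:,2]-26)<2.5)&(h[ys,xs,2]<60)
    u,v=X[s,:2]@U,X[s,:2]@V;pu,pv=np.percentile(u,[.5,99.5]),np.percentile(v,[.5,99.5])
    print(t,s.sum(),pu,pu.mean(),np.ptp(pu),pv,pv.mean(),np.ptp(pv))
    (c,sz,an)=cv2.minAreaRect(X[s,:2].astype(np.float32));c=np.array(c);print("rect",c,sz,an,c@U,c@V)
    # marks: bright pixels inside lips, at lip height
    P=plane("scene",np.c_[xs,ys],.026)[:,:2]*1000;u,v=P@U-pu.mean(),P@V-pv.mean()
    for sg in(1,-1):
        w=(np.abs(u)<14)&(sg*v>26)&(sg*v<40);W=np.clip(h[ys,xs,2].astype(float)-np.median(h[ys,xs,2][w])-12,0,None)*w
        print("mark",sg,(W*u).sum()/W.sum(),(W*v).sum()/W.sum(),W.sum())
E
```

```text
scene0 432 [536.3523 633.4048] 584.878552328732 97.05256687853205 [-306.4202 -217.0399] -261.73005910789846 89.38036235721978
rect [632.4677 -94.1354] (101.19871520996094, 90.00918579101562) 15.871854782104492 583.3983193251204 -261.7693559903927
mark 1 -0.971430122940782 31.996510208642242 361.0
mark -1 -1.6202443690076311 -32.50939143326238 383.0
scene7 478 [528.1232 633.7132] 580.9181990298798 105.5899632104962 [-306.6532 -216.7657] -261.7094456830821 89.8875647969607
rect [ 608.9752 -100.3923] (151.38226318359375, 91.3382339477539) 14.86857795715332 559.0891487022423 -261.4358208613652
mark 1 2.9833749888191385 32.238336494162986 384.0
mark -1 2.5089624061087985 -32.611283647041944 233.5
```

```bash
python3 - <<'E'
from b import *
for t,bx,th,ce in(("scene0",(376,425,142,180),-9.5,(406,402)),("scene8",(376,425,142,180),-9.5,(406,402)),("scene9",(385,430,105,135),-9.5,(406,402)),("scene10",(240,300,184,215),15.7,(545,-263)),("scene11",(240,300,202,235),15.7,(545,-263))):
    X,u,v=band(t,bx,th)
    f=(np.abs(v-ce[1])<20)&(u>ce[0]+35);s=(np.abs(u-ce[0])<38)&(v<ce[1]-20)
    print("  front",np.median(u[f]),u[f].std(),f.sum()," side",np.median(v[s]),s.sum(), "slope front deg",np.degrees(np.arctan(np.polyfit(v[f],u[f],1)[0])),"slope side",np.degrees(np.arctan(np.polyfit(u[s],v[s],1)[0])))
E
```

```text
scene0 56 z med/p10/p90 [27.6038 24.3136 30.6881] u [339.7168 355.7774 460.1341 464.2214] v [371.7922 372.1966 431.4746 433.426 ]
  front 457.09024438961694 2.1328706383648353 14  side 373.63298898428997 21 slope front deg 1.1815345497494485 slope side 0.19829175468915053
scene8 53 z med/p10/p90 [27.0761 24.0966 30.002 ] u [339.5445 352.3831 459.2595 461.5943] v [371.2925 372.1494 431.2404 432.2859]
  front 456.51855363240617 1.575939172900539 19  side 373.6556312067953 15 slope front deg 0.7982672107256572 slope side 0.20705251619434958
scene9 48 z med/p10/p90 [167.4454 165.4264 170.0869] u [358.2819 362.9256 460.0166 460.9698] v [374.1048 374.5054 429.8822 431.2322]
  front 457.31861471992255 1.6000953377380156 22  side 374.9943885948195 9 slope front deg 1.0533672525141116 slope side 0.09447262080502895
scene10 51 z med/p10/p90 [140.9948 135.6621 143.6603] u [492.6225 496.9424 599.2226 600.6115] v [-292.125  -291.9582 -233.855  -232.7419]
  front 597.2840523147306 1.3197189575499333 22  side -291.6541987620897 7 slope front deg 0.9685385907499606 slope side 0.601340661538801
scene11 53 z med/p10/p90 [72.8634 67.2773 76.2403] u [493.0706 498.7125 599.8676 601.1617] v [-293.0139 -292.6191 -234.7645 -231.9578]
  front 597.90821251474 1.1759829883481794 22  side -291.84875000079967 6 slope front deg 1.8935727868339596 slope side 0.4710590665868828
```

```bash
python3 - <<'E'
from b import *
a=np.radians(15.7);U=np.array([np.cos(a),np.sin(a)]);V=np.array([-U[1],U[0]])
for t,(cx,cy),sh in(("scene10",(268.75,193.75),.1755),("scene11",None,.108)):
    z=np.load(f"pics/{t}.npz");p,d=z["p"],z["d"];v=hsv(p)[...,2].astype(int)
    if cx is None:pass
    if t=="scene11":
        X=plane("scene",[[268.75,193.75]],.1755)[0];X[2]=.1082;cx,cy=proj("scene",[X])[0]
    x0,y0=int(cx)-6,int(cy)-6
    print(t,x0,y0);print(v[y0:y0+13,x0:x0+13])
    ys,xs=np.mgrid[y0:y0+13,x0:x0+13];ys,xs=ys.ravel(),xs.ravel();o,k=ray("scene",np.c_[xs,ys]);W=(o+k*d[ys,xs][:,None])*1000
    for i in np.argsort(v[ys,xs])[::-1][:8]:print(xs[i],ys[i],v[ys[i],xs[i]],W[i].round(1),"u",(W[i,:2]@U).round(1),"v",(W[i,:2]@V).round(1))
E
```

```text
scene10 262 187
[[26 27 32 32 16 13 18 10 17 18 18 15 13]
 [32 34 33 30 33 19 17 16 10 23 10 10 10]
 [33 30 30 36 32 30 21 18 11 15 10 22 12]
 [34 30 33 26 34 30 31 18 12 18 10 14 11]
 [34 35 30 35 35 37 28 34 25 25 10 17 13]
 [27 37 32 34 38 37 45 53 49 34 18 22 15]
 [31 35 32 35 34 45 63 62 53 37 24 21 24]
 [26 25 35 33 54 54 60 49 38 36 40 32 31]
 [26 26 32 29 49 48 34 40 37 35 40 39 42]
 [25 27 19 30 29 34 37 39 39 42 38 39 41]
 [29 24 29 29 33 28 29 37 42 37 36 36 37]
 [29 27 26 29 26 32 34 39 34 38 41 39 34]
 [29 23 27 29 20 24 24 31 30 40 32 32 40]]
268 193 63 [ 634.5 -116.7  178.4] u 579.2 v -284.1
269 193 62 [ 634.7 -114.5  177.8] u 580.1 v -282.0
268 194 60 [ 634.1 -116.9  174.9] u 578.8 v -284.1
267 194 54 [ 635.7 -119.6  177.3] u 579.7 v -287.2
266 194 54 [ 636.4 -122.1  178.8] u 579.6 v -289.7
270 193 53 [ 634.2 -112.   176.6] u 580.3 v -279.5
269 192 53 [ 630.6 -113.3  177. ] u 576.4 v -279.7
269 194 49 [ 634.3 -114.6  174.3] u 579.6 v -282.0Traceback (most recent call last):
  File "<stdin>", line 3, in <module>
TypeError: cannot unpack non-iterable NoneType object
```

In the scene camera the lens line is at u≈579.5 and the marks at u≈583.6, with v within 1 mm. I'll shift +4.5 mm along, +0.7 mm sideways and 20 mm down.

```bash
python3 -m pendant '{"offset":[[0.0035,0.0,-0.0225],[0.0035,0.02,-0.0225],[0.0035,0.05,-0.0225],[0.0035,0.08,-0.0225],[0.0035,0.1,-0.0225],[0.0035,0.1,-0.0225],[0.0035,0.1,-0.0225],[0.0035,0.1,-0.0225]],"turn":[[0,0,0],[0,0,0],[0,0,0],[0,0,0],[0,0,0],[0,0,0],[0,0,0],[0,0,0]]}'
cat > f.py <<'E'
from b import *
import sys
t=sys.argv[1];p,d=save("scene",t)
o=manip.get_obs();pos,R=tool();M=R.as_matrix();print(pos,o["ft_force"],o["torque"],"vel",np.abs(o["joint_velocities"]).max());print(M[2],np.degrees(np.arctan2(M[1,0],M[0,0])),"underside",pos[2]-.0323)
c=proj("scene",[[pos[0]+.05,pos[1],pos[2]-.0323+.013]])[0].astype(int)
a=np.radians(15.7);U=np.array([np.cos(a),np.sin(a)]);V=np.array([-U[1],U[0]]);q=pos[:2]*1000
X,u,v=band(t,(c[0]-40,c[0]+26,c[1]-18,c[1]+14),15.7)
f=(np.abs(v-q@V)<20)&(u>q@U+35);print("front",np.median(u[f]),"-> lens",np.median(u[f])-20)
w=hsv(p)[...,2].astype(int)
ys,xs=np.mgrid[c[1]-45:c[1]+10,c[0]-35:c[0]+20];ys,xs=ys.ravel(),xs.ravel();r0,k=ray("scene",np.c_[xs,ys]);W=(r0+k*d[ys,xs][:,None])*1000
lu,lv=W[:,:2]@U-q@U,W[:,:2]@V-q@V;zz=W[:,2]-pos[2]*1000+32.3
s=(np.abs(lu-35)<12)&(lv<-17)&(lv>-32)&(zz>40)&(zz<54)
b=np.clip(w[ys,xs]-np.median(w[ys,xs][s])-8,0,None)*s
print("lens line u",(b*lu).sum()/b.sum()+q@U,"n",(b>0).sum(),"target 583.6;  shoulder z",np.median(zz[s]))
g=[h for h in[hsv(p)]][0]
m=(g[...,0]>100)&(g[...,0]<125)&(g[...,1]>110)&(g[...,2]>25);ro=np.zeros(m.shape,bool);ro[190:270,230:310]=1
ys,xs=np.nonzero(m&ro);r0,k=ray("scene",np.c_[xs,ys]);B=(r0+k*d[ys,xs][:,None])*1000;B=B[abs(B[:,2]-20)<5];print("board z",np.median(B[:,2]),"rear u",np.percentile(B[:,:2]@U,1))
E
python3 f.py scene12
```

```text
clock: 22.95
position: [0.6006, -0.1019, 0.0731]
ee_rot: [-0.428, -0.564, 0.564, 0.426]
ft_force: [-0.3, 0.4, -4.6]
grip_width: 0.389
[ 0.6006 -0.1019  0.073 ] [ 0.2125  0.2478 -5.3495] [0.0774 0.0296 0.0327] vel 0.0009258973527062387
[-0.002  -1.     -0.0012] 105.73646733825879 underside 0.04073568403247493
scene12 48 z med/p10/p90 [53.5258 49.0412 56.4445] u [511.8902 532.6498 604.2814 604.6157] v [-291.9619 -291.6759 -233.5577 -231.7484]
front 603.0450385056785 -> lens 583.0450385056785
lens line u 583.8139924592805 n 6 target 583.6;  shoulder z 46.70764246560719
board z 20.127840873107928 rear u 479.5833912304271
```

```bash
python3 -m pendant '{"offset":[[0.002,0.003,0],[0.002,0.003,0],[0.002,0.003,0],[0.002,0.003,0],[0.002,0.003,0],[0.002,0.003,0]],"turn":[[0,0,0],[0,0,0],[0,0,0],[0,0,0],[0,0,0],[0,0,0]]}' && python3 f.py scene13 && python3 -c "
from workcell import manip
print(manip.hand_in())"
```

```text
clock: 23.75
position: [0.6004, -0.1015, 0.0724]
ee_rot: [-0.428, -0.564, 0.564, 0.426]
ft_force: [0.3, -0.1, -5.5]
grip_width: 0.386
[ 0.6005 -0.1015  0.0724] [ 0.7922 -0.1428 -5.294 ] [ 0.0508 -0.0239  0.0039] vel 0.0012185532874163293
[-0.0019 -1.     -0.0012] 105.73599722663066 underside 0.04014269810307269
scene13 46 z med/p10/p90 [52.7123 49.5736 55.6376] u [515.4112 555.4218 604.2563 604.5684] v [-291.533  -291.2335 -234.4664 -231.8107]
front 603.1695032774794 -> lens 583.1695032774794
lens line u 582.8829891736743 n 10 target 583.6;  shoulder z 46.78229446607241
board z 20.100949182119685 rear u 480.88052226687347
the job is handed in; nothing more can be done
None
```

The blue board is in the holder under both lips and against the end stop, and I've let go of it. The reader is held still over the aiming marks. I handed the job in at about 24 s of the 72 s allowed; `hand_in` gives no verdict.

**Board:** The first grip closed above the board, because the fingertips sit about 25–30 mm higher than the TCP reading. I went lower and gripped it properly. When the board reached the stop I felt about 19 N, and the pictures after release show it seated. I did not push it again afterwards.

**Reader:** I lifted it straight out of the dock and carried it over the basket with its underside about 150 mm up. The wrist force showed only its weight (about 5 N), so I saw no sign of a touch.

**Last checks:**

| Check | Result |
|---|---|
| Lens along the holder | within about 0.7 mm of the marks |
| Lens sideways | about 1 mm off at most |
| Underside height | about 40 mm, so about 20 mm above the blue face (20.1 mm by depth) |
| Level | within about 0.12° |
| Square with the board | tool yaw within about 0.5° of the measured holder angle |
| Motion | joint speeds about 0.001 rad/s |

**Disagreements and limits:**
- **Cameras:** the top and scene cameras differed by about 5 mm in absolute position. I set the lens against the marks using the scene camera only, because the arm blocked the top view.
- **Reader height:** the shoulder depth suggests the underside could be about 1 mm lower than the 40 mm figure.
- **Board end:** the final reading of its rear end (about 481 mm against 474 expected) was probably spoiled by the reader covering it. The picture taken after release puts the board's centre within about 1 mm of home.
- **Other objects:** I did not measure the green board, pot or tape again at the end. Nothing I did went near them.

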